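# Set out the topping tins for the pancake breakfast

### The arm

A 6-joint arm with a two-finger parallel gripper is mounted at the origin on the work surface. World frame = base frame: x ahead of the robot, y to its left, z up, the work surface at z = 0. Lengths are in mm, angles in rad, forces in N, time in s.
With the tool pointing down it reaches from about 275 to 750 mm from the base axis. Payload 10.2 kg.
Tool frame: the origin (TCP) lies at the very end of the fingers, on their centre line; the grasp point (between the pads) lies 19 mm behind it; z points along the fingers, y is the line along which they close (so a half turn about z gives the same grasp; the last joint's range is limited). The gripper opens to 85 mm and grips with 20 to 120 N. Pads are 22 mm wide; open, the fingers measure 114 mm over their backs; the gripper's body (76 mm by 85 mm) begins 54 mm behind the grasp point. The pads swing forward as they close: fully open they stand 13 mm farther back than shut.
Start: joints at [-1.436, 0.313, 1.498, -0, 1.331, -0.223], TCP at [183.85, -491.762, 231.294] pointing down, gripper open.
Joint ranges: [-2.94, 2.94], [-0.97, 2.17], [0.19, 2.56], [-1.23, 4.37], [0.02, 3.11], [-2.88, 2.88]. Speed limits (rad/s): [2.39, 2.39, 3.01, 3.14, 3.14, 3.14].

### API

Orientations are given as a unit quaternion [w, x, y, z].
In Python, from rig import ctrl gives the robot as it stands.
- The arm moves only by the shell command python3 -m inch 'ROWS' [OPENING] [FORCE]. ROWS is text: rows parted by semicolons, each of 6 numbers parted by spaces: the shift along the tool's x, y, z in mm, then the turn, a rotation vector about the tool's x, y, z in units of 6 degrees (1.0 is 6 degrees). A call has exactly 10 rows; each row shifts and turns the commanded pose from where the row before left it, along the tool's axes as they then stand; what a row does not reach is not made up. A row lasts 1/12 s, in which the tool goes at most 41.7 mm and 7.16 degrees, less where a joint would pass 70% of its speed; a pose out of reach is approached as far as the arm can. A call with a gripper value outside its range is refused whole. OPENING is the opening, from 0 (shut) to 1 (fully open), set as the call begins (- or left out, the last holds). The fingers move at their own pace and stop on an object; FORCE is the grip in N (left out, the last holds). Time passes only in rows, so rows that do not move let the fingers close, or fill a call up. It gives the time, the measured TCP pose, the force, the opening and the grip force at its end, in the units of the state.
- ctrl.sense(): the state, without advancing time (a new reading comes with each control period).
- ctrl.capture(name): name is "side" or "top"; returns a dict with "image" (384x512x3 uint8, red, green, blue), "intrinsics" (3x3 intrinsics, pixels), "rvec" (rotation vector, rad) and "tvec" (3), from world to camera coordinates, as OpenCV has them. Camera axes: x right, y down, z forward; pixel columns grow to the right and rows downward; lengths in mm; the calibration is good to about 2 mm. A picture is of the moment at which its call begins. There is no depth.
- ctrl.finish_job(): hands the job in; it is judged then, once.
The state is a dict: "time_s": time; "joints": joint angles; "dq": joint speeds; "tau": joint torques, N m; "eef_pos": TCP position; "ee_rot": TCP orientation; "force": force on the tool from outside, world axes, zero at the start; "wrist_torque": the same for the moment, N m; "grip_width": opening from 0.0 (shut) to 1.0 (fully open); "grip_force": force on a finger pad.
Only numpy, scipy, OpenCV 4.12 (cv2) and the standard library are available. Lean on these libraries where they do the work, as an engineer would, in place of code of your own. Each camera call takes 0.05 s, during which the arm holds its last target. There are 200 camera calls.

### The job

Set out the pancake toppings: take the stack of four lidded steel tins apart and stand each tin flat on the floor of the low wooden tray of its own shape and size (oblong, square, large round, small round), inside the rim. Keep the tins upright all the while and leave the honey jar and the jam jar where they stand.

Things in the scene. Friction and masses are not known exactly. Their poses are not given: they have to be found in the camera images.
- oblong_tin_center (a point): oblong lidded steel tin, 110 x 60 mm and 50 mm tall (the bottom of the stack at the start); x runs along its 110 mm length, y across its 60 mm width; loose, closed, flat on top and bottom, upright with z up, under 0.5 kg; this point is its centre, 25 mm above its underside
- square_tin_center (a point): square lidded steel tin, 58 x 58 mm and 50 mm tall (second from the bottom of the stack at the start); x and y run square to its sides; loose, closed, flat on top and bottom, upright with z up, under 0.5 kg; this point is its centre, 25 mm above its underside
- round_tin_center (a point): large round lidded steel tin, 50 mm diameter and 50 mm tall (third from the bottom of the stack at the start); loose, closed, flat on top and bottom, upright with z up, under 0.5 kg; this point is its centre, 25 mm above its underside
- small_tin_center (a point): small round lidded steel tin, 34 mm diameter and 50 mm tall (top of the stack at the start); loose, closed, flat on top and bottom, upright with z up, under 0.5 kg; this point is its centre, 25 mm above its underside
- oblong_tray: low oblong tray with a dark-wood floor and a lighter wooden rim, 126 x 76 mm inside (long side along x), fixed to the table; its floor is 3 mm and the top of its 5 mm thick rim 7 mm above the table; origin at the centre of its underside, on the table, z up
- square_tray: low square dark-wood tray, 74 x 74 mm inside (sides along x and y), fixed to the table; its floor is 3 mm and the top of its 5 mm thick rim 7 mm above the table; origin at the centre of its underside, on the table, z up
- round_tray: larger round tray with a dark-wood floor and a lighter wooden rim, 66 mm diameter inside, fixed to the table; its floor is 3 mm and the top of its 5 mm thick rim 7 mm above the table; origin at the centre of its underside, on the table, z up
- small_tray: smaller round dark-wood tray, 50 mm diameter inside, fixed to the table; its floor is 3 mm and the top of its 5 mm thick rim 7 mm above the table; origin at the centre of its underside, on the table, z up
- honey_jar: closed amber glass jar of honey with a steel lid, 56 mm diameter, 78 mm tall, standing loose among the trays, not to be disturbed; origin at the centre of its underside
- jam_jar: closed clear glass jar of jam with a white lid, 60 mm diameter, 80 mm tall, standing loose among the trays, not to be disturbed; origin at the centre of its underside
Not all that is in view belongs to the job. Leave any purple or yellow look-alike of the part that bears square_tin_center alone.

How it is judged:
By the outcome, as a careful person would: the job done as asked, in the order asked, and still so for the second after the job is handed in, with the robot touching nothing.
It also fails if it takes over 128 s, if anything falls off the work surface, if the arm or the gripper's body presses on something with over 40 N, if the wrist force passes 120 N, or if a joint passes its speed limit or range.

## Working session

There is one attempt and no reset: what is moved stays moved. The work goes in short steps, Python scripts to look and compute and a shell command to move; the robot and the scene stay as the last step left them, time stands still between calls to the robot, and variables do not carry over. Pictures are saved under pics/ and viewed, at most 14 in all, crops included, and the job is handed in when it is done.

```bash
ls; mkdir -p pics
python3 - <<'E'
from rig import ctrl
import cv2
for n in("side","top"):
    c=ctrl.capture(n); cv2.imwrite(f"pics/{n}0.png",c["image"][:,:,::-1]); print(n,c["intrinsics"],c["rvec"],c["tvec"])
print(ctrl.sense())
E
```

```text
pics
side [[355.9678081    0.         254.31911269]
 [  0.         355.9678081  188.49055259]
 [  0.           0.           1.        ]] [ 0.15169123 -2.86236112  1.13286076] [524.27525638 179.36483312 914.42002921]
top [[488.09640769   0.         253.89500864]
 [  0.         488.09640769 197.69983219]
 [  0.           0.           1.        ]] [ 2.14011692 -2.19230332  0.10460907] [ -45.4842476   556.97126945 1628.66908501]
{'time_s': 0.1, 'joints': array([-1.43639717e+00,  3.13390052e-01,  1.49837078e+00, -2.14561663e-05,
        1.33100186e+00, -2.23414605e-01]), 'dq': array([ 0.0003662 , -0.00221287, -0.00279754,  0.00097628,  0.00011383,
        0.00064905]), 'tau': array([ 2.79473781e-03, -4.12900507e+01, -2.60139155e+01, -1.68671791e-04,
        3.04002111e-03, -8.23698912e-06]), 'eef_pos': array([ 183.81332012, -491.51877597,  230.79070765]), 'ee_rot': array([-5.84905103e-04,  9.84038182e-01,  1.77956493e-01,  1.56200425e-05]), 'force': array([ 0.36922539, -1.17475868, -0.27669765]), 'wrist_torque': array([0.00805508, 0.0263734 , 0.00866465]), 'grip_force': 0.0, 'grip_width': 0.9979132611683612}
```

View pics/side0.png

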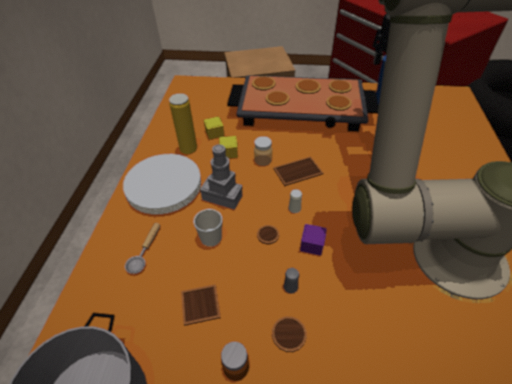

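View pics/top0.png

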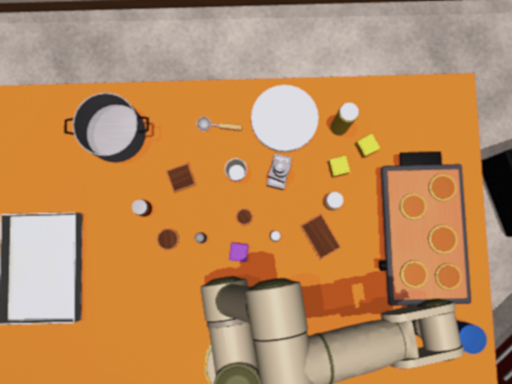

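Both views show the stack at top (281,167) and side (220,178). In the top view the trays are square (181,178), large round (168,239), small round (245,216) and oblong (321,236). The jars are at (334,200) and (141,207), and the look-alike cubes are at (238,252), (340,166) and (368,146).

```bash
cat > h.py <<'E'
import numpy as np, cv2
from rig import ctrl
class Cam:
    def __init__(s,n):
        c=ctrl.capture(n); s.img=np.ascontiguousarray(c["image"][:,:,::-1]); s.K=c["intrinsics"]; s.r=np.array(c["rvec"],float); s.t=np.array(c["tvec"],float)
        s.R=cv2.Rodrigues(s.r)[0]; s.C=-s.R.T@s.t
    def ray(s,u,v):
        d=s.R.T@np.linalg.solve(s.K,[u,v,1]); return d/np.linalg.norm(d)
    def at(s,u,v,z):
        d=s.ray(u,v); return s.C+d*(z-s.C[2])/d[2]
    def px(s,P): return cv2.projectPoints(np.array(P,float).reshape(-1,1,3),s.r,s.t,s.K,None)[0][:,0]
    def crop(s,u0,v0,u1,v1,k,name): cv2.imwrite(f"pics/{name}.png",cv2.resize(s.img[v0:v1,u0:u1],None,fx=k,fy=k,interpolation=cv2.INTER_CUBIC))
E
python3 - <<'E'
from h import *
t=Cam("top"); s=Cam("side")
t.crop(120,130,350,265,3.4,"tc"); s.crop(190,130,340,260,4,"sc")
print("cams",t.C,s.C)
# dark wood: low value, reddish
for cam,z in((t,5),(s,5)):
    hsv=cv2.cvtColor(cam.img,cv2.COLOR_BGR2HSV); 
    m=((hsv[:,:,2]<165)&(hsv[:,:,1]>90)&((hsv[:,:,0]<20)|(hsv[:,:,0]>170))).astype(np.uint8)
    if cam is t:
        cv2.imwrite("pics/m.png",m*255)
    for c in cv2.findContours(m,cv2.RETR_EXTERNAL,cv2.CHAIN_APPROX_NONE)[0]:
        if 80<cv2.contourArea(c)<3000:
            P=np.array([cam.at(u,v,z)[:2] for u,v in c[:,0]],np.float32)
            (a,b),(w,h),g=cv2.minAreaRect(P); print(c[:,0].mean(0).round(),np.round([a,b,w,h,g],1))
E
```

```text
cams [ 386.78890763  -66.07681048 1676.56702708] [449.74911849 550.31008091 798.80211749]
[504. 371.] [ -27.2 -872.1   49.5  102.4   85.6]
[501. 347.] [  45.1 -871.1   35.1   93.    43.4]
[409. 292.] [ 218.9 -579.1  199.    88.1   56.3]
[168. 239.] [425.3 239.7  65.1  65.   89.6]
[320. 236.] [ 421.  -282.1  127.3   78.5   28.7]
[244. 216.] [495.9 -23.3  48.1  48.1  88.6]
[180. 177.] [635.3 193.   77.4  76.8  19. ]
[352. 251.] [ 336.1 -401.1  443.8  975.6   32.3]
[130. 142.] [772.3 380.3 115.1 216.2  53.1]
[207.   3.] [1.2714e+03 8.9400e+01 3.3100e+01 1.4987e+03 1.0000e-01]
```

View pics/tc.png

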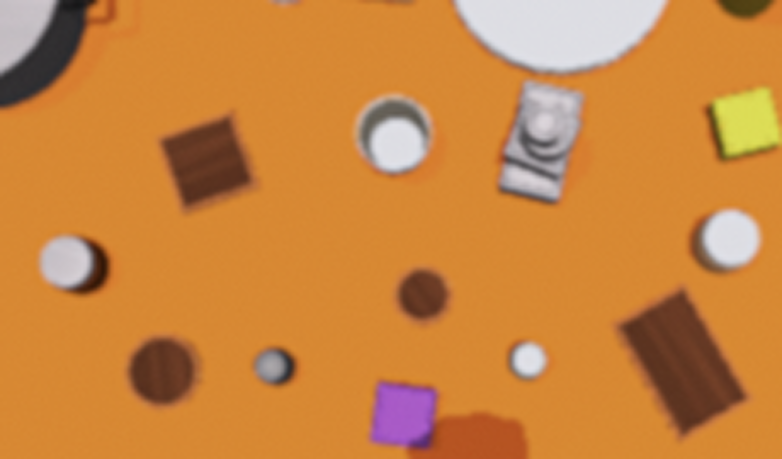

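View pics/sc.png

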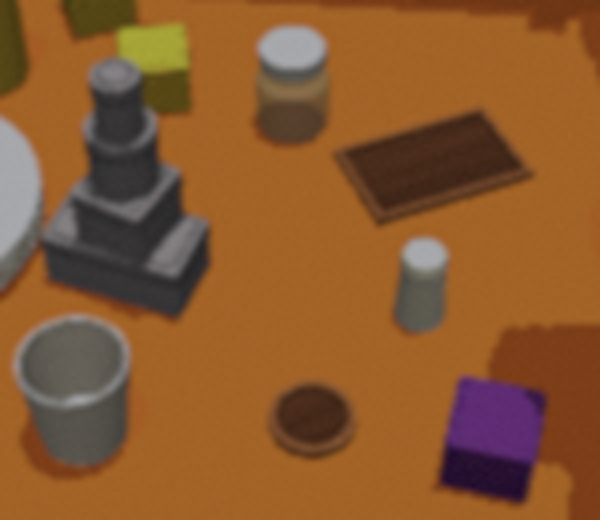

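The trays come out at the right sizes: inside 127x78, 77, 65 and 48 mm. Next is the stack, close up.

Run:
```python
from h import *
t=Cam("top"); s=Cam("side")
A=cv2.resize(t.img[148:196,262:298],None,fx=11,fy=11,interpolation=cv2.INTER_CUBIC)
B=cv2.resize(s.img[140:212,195:250],None,fx=7,fy=7,interpolation=cv2.INTER_CUBIC)
A=cv2.convertScaleAbs(A,alpha=1.0); 
C=np.zeros((528,A.shape[1]+B.shape[1],3),np.uint8); C[:A.shape[0],:A.shape[1]]=A; C[:B.shape[0],A.shape[1]:]=B
cv2.imwrite("pics/st.png",C)
print("small from crop",t.at(120+545.5/3.4-.5,130+122.5/3.4-.5,200),s.at(219,148,200))
q=np.array([[525,82],[582,95],[557,202],[500,188]])/3.4+[119.6,129.6]
for u,v in q: print(t.at(u,v,50).round(1))
```

```text
small from crop [ 635.11265209 -141.67983478  200.        ] [ 632.41138618 -142.65245575  200.        ]
[ 701.2 -130.5   50. ]
[ 686.7 -186.7   50. ]
[ 580.4 -158.7   50. ]
[ 595.7 -102.9   50. ]
```

View pics/st.png

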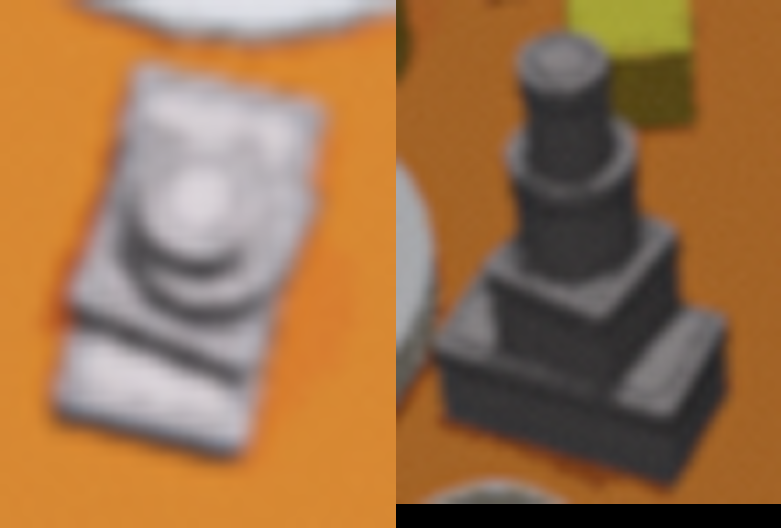

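The stack shows clearly. In the combined crop the small-tin rim is at (562,62) and the square top's corners are at (600,315), (678,235) and (488,275). I'll work out each tin's centre and start moving.

```bash
python3 - <<'E'
from h import *
t=Cam("top"); s=Cam("side")
T=lambda x,y,z:t.at((x+.5)/11-.5+262,(y+.5)/11-.5+148,z)[:2].round(1)
S=lambda x,y,z:s.at((x-396+.5)/7-.5+195,(y+.5)/7-.5+140,z)[:2].round(1)
print("small",T(198,205,200),S(562,62,200))
print("round S",S(572,152,150))
a=[T(68,310,100),T(242,378,100),T(320,205,100)]; print("sqT",a,(a[0]+a[2])/2)
b=[S(488,275,100),S(600,315,100),S(678,235,100)]; print("sqS",b,(b[0]+b[2])/2)
c=[T(135,62,50),T(326,103,50),T(242,445,50),T(55,410,50)];print("obT",c,np.mean(c,0))
c=[S(438,343,50),S(672,415,50),S(728,320,50)];print("obS",c,(c[0]+c[2])/2)
E
python3 -m inch '0 0 0 0 0 .855; 0 0 0 0 0 .855; 0 0 0 0 0 .855; 0 0 0 0 0 .855; 22 -17 0 0 0 0; 22 -17 0 0 0 0; 22 -17 0 0 0 0; 22 -17 0 0 0 0; 22 -17 0 0 0 0; 22 -17 0 0 0 0' 1 40
```

```text
small [ 633.1 -140.4] [ 634.  -140.8]
round S [ 635.7 -146.2]
sqT [array([ 619.3, -106. ]), array([ 597.7, -157. ]), array([ 648.9, -181.7])] [ 634.1  -143.85]
sqS [array([ 670.4, -125.5]), array([ 622.3, -108. ]), array([ 598.6, -155.1])] [ 634.5 -140.3]
obT [array([ 703.1, -129.9]), array([ 688.8, -188.2]), array([ 583.8, -159.2]), array([ 595.9, -102.5])] [ 642.9  -144.95]
obS [array([ 698.8, -132.8]), array([ 596.1, -102.7]), array([ 580.9, -157.3])] [ 639.85 -145.05]
time_s: 1.23
eef_pos: [316.8, -388.9, 231.4]
ee_rot: [0.0, 1.0, -0.0, 0.0]
force: [-0.2, -0.5, 0.4]
grip_width: 0.997
grip_force: 0.0
```

```bash
python3 -m inch '26 -20 0 0 0 0; 26 -20 0 0 0 0; 26 -20 0 0 0 0; 26 -20 0 0 0 0; 26 -20 0 0 0 0; 26 -20 0 0 0 0; 26 -20 0 0 0 0; 26 -20 0 0 0 0; 26 -20 0 0 0 0; 26 -20 0 0 0 0'
python3 -m inch '28 -24 0 0 0 0; 28 -24 0 0 0 0; 0 0 0 0 0 0; 0 0 0 0 0 0; 0 0 0 0 0 0; 0 0 0 0 0 0; 0 0 0 0 0 0; 0 0 0 0 0 0; 0 0 0 0 0 0; 0 0 0 0 0 0'
python3 - <<'E'
from h import *
s=Cam("side"); t=Cam("top")
A=cv2.resize(s.img[90:220,170:290],None,fx=4,fy=4,interpolation=cv2.INTER_CUBIC); cv2.imwrite("pics/a1.png",A)
E
```

```text
time_s: 2.07
eef_pos: [577.1, -188.6, 231.3]
ee_rot: [0.0, 1.0, -0.0, -0.0]
force: [0.6, -0.3, 0.4]
grip_width: 1.002
grip_force: 0.0
time_s: 2.9
eef_pos: [631.8, -142.3, 231.5]
ee_rot: [0.0, 1.0, -0.0, 0.0]
force: [-0.9, -0.0, -0.5]
grip_width: 1.005
grip_force: 0.0
```

View pics/a1.png

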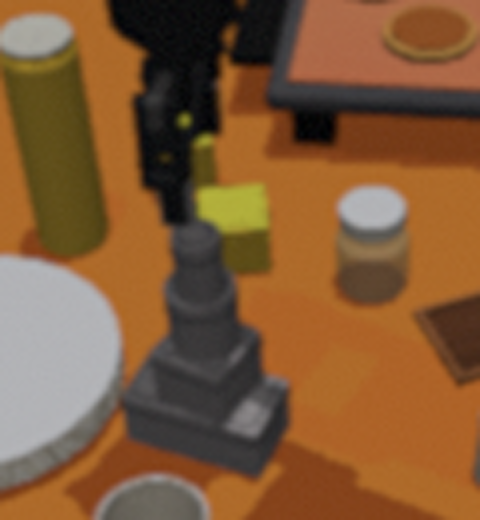

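The gripper is above the small tin (195,235 in the crop) and nothing else is near it. I'll go down and grip.

```bash
python3 -m inch '1.5 -1.5 9 0 0 0; 0 0 9 0 0 0; 0 0 9 0 0 0; 0 0 9 0 0 0; 0 0 9 0 0 0; 0 0 9 0 0 0; 0 0 8 0 0 0; 0 0 6 0 0 0; 0 0 0 0 0 0; 0 0 0 0 0 0'
python3 -m inch '0 0 0 0 0 0; 0 0 0 0 0 0; 0 0 0 0 0 0; 0 0 0 0 0 0; 0 0 0 0 0 0; 0 0 0 0 0 0; 0 0 0 0 0 0; 0 0 0 0 0 0; 0 0 0 0 0 0; 0 0 0 0 0 0' 0 40
python3 -m inch '0 0 0 0 0 0; 0 0 0 0 0 0; 0 0 -2 0 0 0; 0 0 -3 0 0 0; 0 0 -5 0 0 0; 0 0 -7 0 0 0; 0 0 -8 0 0 0; 0 0 -8 0 0 0; 0 0 -8 0 0 0; 0 0 -8 0 0 0'
python3 - <<'E'
from h import *
s=Cam("side")
A=cv2.resize(s.img[90:220,170:290],None,fx=4,fy=4,interpolation=cv2.INTER_CUBIC); cv2.imwrite("pics/a2.png",A)
E
```

```text
time_s: 3.83
eef_pos: [633.5, -140.4, 163.2]
ee_rot: [-0.0, 1.0, -0.0, -0.0]
force: [-0.8, 0.4, 0.9]
grip_width: 1.002
grip_force: 0.0
time_s: 4.67
eef_pos: [633.6, -140.5, 163.7]
ee_rot: [0.0, 1.0, -0.0, 0.0]
force: [0.5, -0.5, 3.7]
grip_width: 0.383
grip_force: 39.8
time_s: 5.5
eef_pos: [633.5, -140.4, 213.4]
ee_rot: [0.0, 1.0, -0.0, 0.0]
force: [0.4, 0.7, -1.3]
grip_width: 0.385
grip_force: 39.7
```

View pics/a2.png

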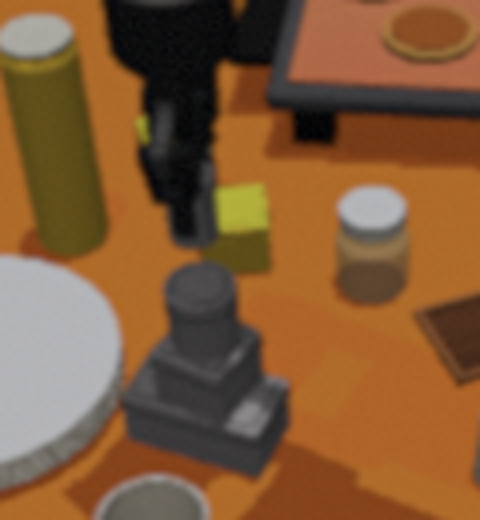

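The small tin is held and the rest of the stack hasn't moved. Carrying it to the small tray.

```bash
python3 -m inch '-6 -5 0 0 0 0; -13 -11 0 0 0 0; -16 -14 0 0 0 0; -17 -14 0 0 0 0; -17 -14 0 0 0 0; -17 -14 0 0 0 0; -17 -14 0 0 0 0; -16 -14 0 0 0 0; -12 -11 0 0 0 0; -6.5 -6.1 0 0 0 0'
python3 -m inch '0 0 5 0 0 0; 0 0 15 0 0 0; 0 0 20 0 0 0; 0 0 22 0 0 0; 0 0 22 0 0 0; 0 0 22 0 0 0; 0 0 20 0 0 0; 0 0 16 0 0 0; 0 0 12 0 0 0; 0 0 7 0 0 0'
python3 - <<'E'
from h import *
s=Cam("side")
print("round",s.at(219.9,160.9,150))
A=cv2.resize(s.img[170:270,210:330],None,fx=5,fy=5,interpolation=cv2.INTER_CUBIC); cv2.imwrite("pics/a3.png",A)
E
```

```text
time_s: 6.38
eef_pos: [494.9, -22.2, 212.7]
ee_rot: [-0.0, 1.0, 0.0, 0.0]
force: [0.2, 1.0, -1.1]
grip_width: 0.392
grip_force: 39.8
time_s: 7.22
eef_pos: [496.0, -23.8, 49.4]
ee_rot: [-0.0, 1.0, -0.0, -0.001]
force: [-0.1, -0.2, -1.2]
grip_width: 0.393
grip_force: 39.8
round [ 635.50622647 -147.73218857  150.        ]
```

View pics/a3.png

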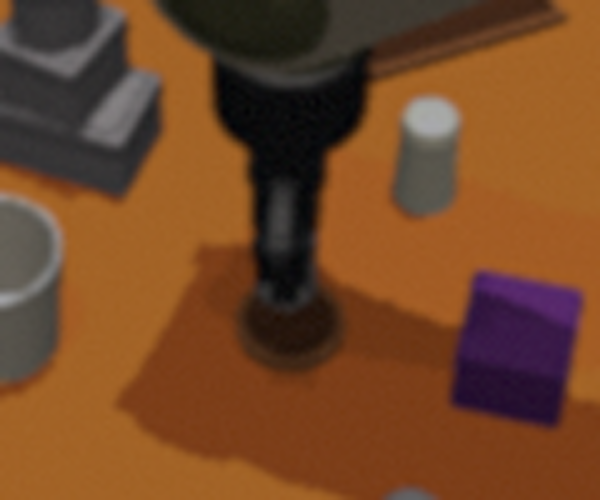

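The tin is over the small tray (290,325 in the crop). Lowering it and letting go.

```bash
python3 -m inch '0 0 6 0 0 0; 0 0 6 0 0 0; 0 0 6 0 0 0; 0 0 5 0 0 0; 0 0 4 0 0 0; 0 0 2.5 0 0 0; 0 0 1.5 0 0 0; 0 0 1 0 0 0; 0 0 0.5 0 0 0; 0 0 0 0 0 0'
```

```text
time_s: 8.1
eef_pos: [496.1, -23.3, 18.9]
ee_rot: [0.0, 1.0, -0.0, 0.0]
force: [0.7, 0.2, -0.1]
grip_width: 0.384
grip_force: 39.8
```

```bash
python3 -m inch '0 0 0 0 0 0; 0 0 0 0 0 0; 0 0 0.5 0 0 0; 0 0 .5 0 0 0; 0 0 0.5 0 0 0; 0 0 0.5 0 0 0; 0 0 0 0 0 0; 0 0 0 0 0 0; 0 0 0 0 0 0; 0 0 0 0 0 0'
```

```text
time_s: 8.93
eef_pos: [496.0, -23.3, 16.8]
ee_rot: [0.0, 1.0, -0.0, 0.0]
force: [0.2, 0.0, -0.9]
grip_width: 0.387
grip_force: 39.8
```

```bash
python3 -m inch '0 0 0.5 0 0 0; 0 0 .5 0 0 0; 0 0 0.3 0 0 0; 0 0 0 0 0 0; 0 0 0 0 0 0; 0 0 0 0 0 0; 0 0 0 0 0 0; 0 0 0 0 0 0; 0 0 0 0 0 0; 0 0 0 0 0 0'
python3 -m inch '0 0 0 0 0 0; 0 0 0 0 0 0; 0 0 0 0 0 0; 0 0 0 0 0 0; 0 0 0 0 0 0; 0 0 0 0 0 0; 0 0 -3 0 0 0; 0 0 -6 0 0 0; 0 0 -8 0 0 0; 0 0 -10 0 0 0' 1
python3 -m inch '0 0 -12 0 0 0; 0 0 -15 0 0 0; 0 0 -17 0 0 0; 0 0 -17 0 0 0; 0 0 -17 0 0 0; 0 0 -17 0 0 0; 0 0 -17 0 0 0; 0 0 -17 0 0 0; 0 0 -12 0 0 0; 0 0 -6 0 0 0'
python3 -m inch '6 5 0 0 0 0; 13 11 0 0 0 0; 16 14 0 0 0 0; 17 15 0 0 0 0; 17 15 0 0 0 0; 17 15 0 0 0 0; 17 15 0 0 0 0; 16 15 0 0 0 0; 13 12 0 0 0 0; 7 6 0 0 0 0'
python3 - <<'E'
from h import *
s=Cam("side");t=Cam("top")
A=cv2.resize(s.img[130:255,185:300],None,fx=4,fy=4,interpolation=cv2.INTER_CUBIC)
print(t.px([496,-23,53]))
B=cv2.resize(t.img[190:240,220:270],None,fx=6,fy=6,interpolation=cv2.INTER_CUBIC)
C=np.zeros((500,760,3),np.uint8);C[:,:460]=A;C[:300,460:]=B
cv2.imwrite("pics/a4.png",C)
E
```

```text
time_s: 9.77
eef_pos: [496.1, -23.3, 16.6]
ee_rot: [0.0, 1.0, -0.0, 0.0]
force: [-5.3, 0.2, 14.8]
grip_width: 0.391
grip_force: 41.1
time_s: 10.6
eef_pos: [495.9, -23.2, 43.3]
ee_rot: [-0.0, 1.0, -0.0, -0.0]
force: [0.4, -1.0, -0.7]
grip_width: 1.002
grip_force: 0.0
time_s: 11.43
eef_pos: [496.5, -23.4, 192.1]
ee_rot: [0.0, 1.0, -0.0, 0.002]
force: [0.4, 0.0, 0.6]
grip_width: 0.997
grip_force: 0.0
time_s: 12.27
eef_pos: [635.8, -148.2, 188.0]
ee_rot: [-0.0, 1.0, -0.001, -0.001]
force: [-0.0, -0.3, 0.2]
grip_width: 0.997
grip_force: 0.0
[[243.50336868 215.02820769]]
```

View pics/a4.png

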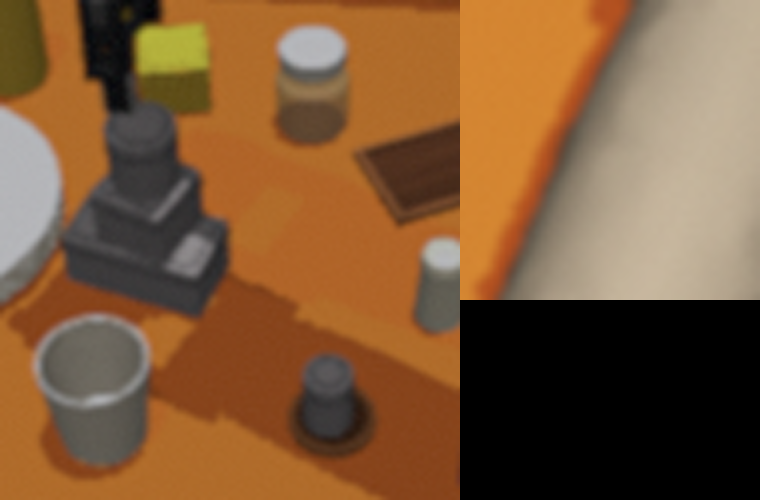

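The small tin stands in its tray (328,410), and the gripper is above the round tin. Now gripping that one.

```bash
python3 -m inch '0 -1.4 8 0 0 0; 0 0 10 0 0 0; 0 0 10 0 0 0; 0 0 10 0 0 0; 0 0 10 0 0 0; 0 0 10 0 0 0; 0 0 9 0 0 0; 0 0 6 0 0 0; 0 0 2 0 0 0; 0 0 0 0 0 0'
python3 -m inch '0 0 0 0 0 0; 0 0 0 0 0 0; 0 0 0 0 0 0; 0 0 0 0 0 0; 0 0 0 0 0 0; 0 0 0 0 0 0; 0 0 0 0 0 0; 0 0 0 0 0 0; 0 0 0 0 0 0; 0 0 0 0 0 0' 0 40
python3 -m inch '0 0 0 0 0 0; 0 0 0 0 0 0; 0 0 -2 0 0 0; 0 0 -3 0 0 0; 0 0 -5 0 0 0; 0 0 -7 0 0 0; 0 0 -8 0 0 0; 0 0 -8 0 0 0; 0 0 -8 0 0 0; 0 0 -8 0 0 0'
```

```text
time_s: 13.2
eef_pos: [634.9, -144.9, 114.0]
ee_rot: [-0.0, 1.0, -0.0, -0.0]
force: [0.4, -0.7, 0.8]
grip_width: 0.998
grip_force: 0.0
time_s: 14.03
eef_pos: [635.3, -145.2, 115.2]
ee_rot: [0.0, 1.0, -0.0, 0.001]
force: [0.5, -2.1, 5.1]
grip_width: 0.573
grip_force: 41.9
time_s: 14.87
eef_pos: [635.0, -144.9, 164.6]
ee_rot: [0.0, 1.0, -0.0, 0.0]
force: [-0.6, 0.3, -1.7]
grip_width: 0.57
grip_force: 41.6
```

```bash
python3 -m inch '-4 -7 0 0 0 0; -8 -15 0 0 0 0; -12 -22 0 0 0 0; -13 -24 0 0 0 0; -13 -24 0 0 0 0; -13 -24 0 0 0 0; -13 -24 0 0 0 0; -13 -24 0 0 0 0; -13 -24 0 0 0 0; -13 -24 0 0 0 0'
python3 -m inch '-13 -24 0 0 0 0; -13 -24 0 0 0 0; -13 -24 0 0 0 0; -13 -24 0 0 0 0; -13 -24 0 0 0 0; -12 -22 0 0 0 0; -9 -17 0 0 0 0; -6 -10 0 0 0 0; -2.7 -3.6 0 0 0 0; 0 0 0 0 0 0'
python3 -m inch '0 0 4 0 0 0; 0 0 10 0 0 0; 0 0 15 0 0 0; 0 0 17 0 0 0; 0 0 17 0 0 0; 0 0 17 0 0 0; 0 0 15 0 0 0; 0 0 11 0 0 0; 0 0 7 0 0 0; 0 0 3 0 0 0'
python3 - <<'E'
from h import *
s=Cam("side")
A=cv2.resize(s.img[240:384,210:340],None,fx=4,fy=4,interpolation=cv2.INTER_CUBIC)
cv2.imwrite("pics/a5.png",A)
print(ctrl.sense()["eef_pos"],s.px([[425.3,239.7,3],[425.3,239.7,29]]))
E
```

```text
time_s: 15.7
eef_pos: [518.7, 68.6, 163.5]
ee_rot: [-0.0, 1.0, -0.0, -0.0]
force: [0.8, -0.2, -1.6]
grip_width: 0.578
grip_force: 41.7
time_s: 16.53
eef_pos: [424.9, 240.1, 163.5]
ee_rot: [0.0, 1.0, 0.0, -0.0]
force: [-0.1, -0.1, -1.3]
grip_width: 0.575
grip_force: 41.7
time_s: 17.37
eef_pos: [425.1, 239.0, 46.0]
ee_rot: [0.0, 1.0, -0.001, -0.001]
force: [-0.2, 0.6, -2.0]
grip_width: 0.572
grip_force: 41.7
[425.15494291 239.1492676   46.29784764] [[288.00620139 333.71016834]
 [288.60616868 329.04357282]]
```

View pics/a5.png

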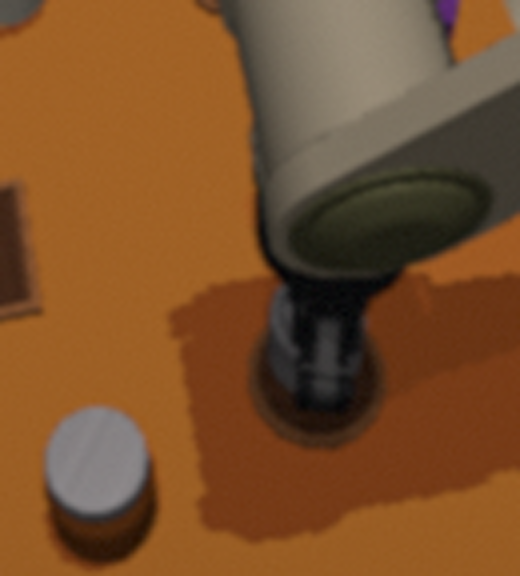

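The round tin is over its tray (320,380) and clear of the jar. Lowering.

```bash
python3 -m inch '0 0 5 0 0 0; 0 0 6 0 0 0; 0 0 5 0 0 0; 0 0 4 0 0 0; 0 0 3 0 0 0; 0 0 2 0 0 0; 0 0 1 0 0 0; 0 0 0.5 0 0 0; 0 0 0 0 0 0; 0 0 0 0 0 0'
python3 -m inch '0 0 0.5 0 0 0; 0 0 0.5 0 0 0; 0 0 .5 0 0 0; 0 0 0 0 0 0; 0 0 0 0 0 0; 0 0 0 0 0 0; 0 0 0 0 0 0; 0 0 0 0 0 0; 0 0 0 0 0 0; 0 0 0 0 0 0'
```

```text
time_s: 18.25
eef_pos: [425.5, 239.8, 21.2]
ee_rot: [-0.0, 1.0, -0.0, 0.0]
force: [-0.3, -1.0, -1.0]
grip_width: 0.581
grip_force: 41.7
time_s: 19.08
eef_pos: [425.4, 239.8, 19.5]
ee_rot: [-0.0, 1.0, -0.0, 0.0]
force: [0.2, 0.0, -1.3]
grip_width: 0.574
grip_force: 41.7
```

```bash
python3 -m inch '0 0 0.6 0 0 0; 0 0 0.5 0 0 0; 0 0 .4 0 0 0; 0 0 0 0 0 0; 0 0 0 0 0 0; 0 0 0 0 0 0; 0 0 0 0 0 0; 0 0 0 0 0 0; 0 0 0 0 0 0; 0 0 0 0 0 0'
```

```text
time_s: 19.92
eef_pos: [425.4, 239.8, 18.2]
ee_rot: [-0.0, 1.0, -0.0, 0.0]
force: [-2.6, -1.2, 5.8]
grip_width: 0.574
grip_force: 42.2
```

```bash
python3 -m inch '0 0 0 0 0 0; 0 0 0 0 0 0; 0 0 0 0 0 0; 0 0 0 0 0 0; 0 0 0 0 0 0; 0 0 0 0 0 0; 0 0 -3 0 0 0; 0 0 -6 0 0 0; 0 0 -8 0 0 0; 0 0 -10 0 0 0' 1
python3 -m inch '0 0 -12 0 0 0; 0 0 -15 0 0 0; 0 0 -17 0 0 0; 0 0 -17 0 0 0; 0 0 -17 0 0 0; 0 0 -15 0 0 0; 0 0 -10 0 0 0; 0 0 -6 0 0 0; 0 0 0 0 0 0; 0 0 0 0 0 0'
python3 - <<'E'
from h import *
s=Cam("side");t=Cam("top")
C=np.zeros((576,800,3),np.uint8)
C[:560,:400]=cv2.resize(t.img[150:192,266:296],None,fx=13.333,fy=13.333,interpolation=cv2.INTER_CUBIC)[:560,:400]
C[:,400:]=cv2.resize(s.img[160:210,198:248],None,fx=8,fy=8,interpolation=cv2.INTER_CUBIC)[:576].repeat(1,0) if False else np.vstack([cv2.resize(s.img[160:210,198:248],None,fx=8,fy=8,interpolation=cv2.INTER_CUBIC),cv2.resize(s.img[310:354,255:355],(400,176))])
cv2.imwrite("pics/a6.png",C)
E
```

```text
time_s: 20.75
eef_pos: [425.3, 239.7, 45.8]
ee_rot: [0.0, 1.0, -0.0, -0.0]
force: [-0.0, -0.6, 0.4]
grip_width: 1.001
grip_force: 0.0
time_s: 21.58
eef_pos: [425.2, 239.7, 153.8]
ee_rot: [0.0, 1.0, -0.0, -0.0]
force: [-1.0, -0.5, 0.7]
grip_width: 0.999
grip_force: 0.0
```

View pics/a6.png

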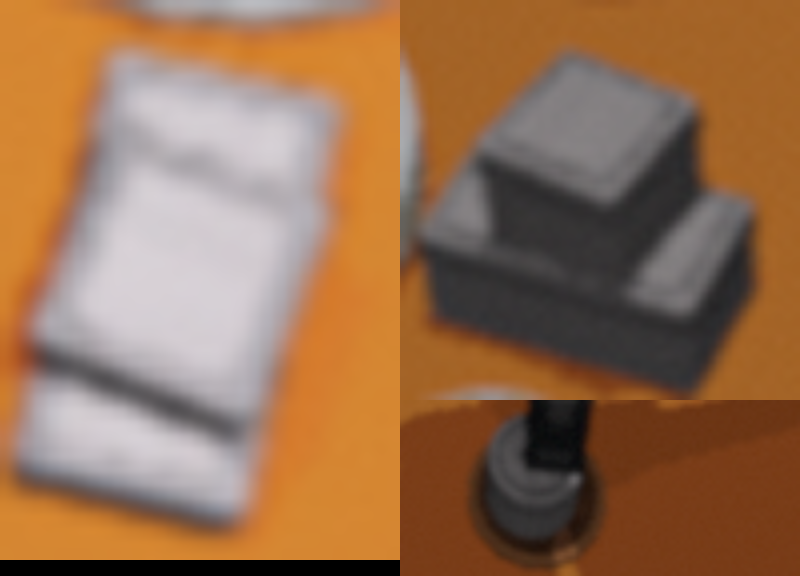

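The round tin stands in its tray. The square tin's top corners in the side crop are (482,148), (605,205), (697,98) and (570,48), and in the top crop (35,343), (240,425), (335,207) and (118,120).

```bash
python3 - <<'E'
from h import *
s=Cam("side");t=Cam("top")
a=np.array([s.at((x-400+.5)/8-.5+198,(y+.5)/8-.5+160,100)[:2] for x,y in((482,148),(605,205),(697,98),(570,48))])
b=np.array([t.at((x+.5)/13.333-.5+266,(y+.5)/13.333-.5+150,100)[:2] for x,y in((35,343),(240,425),(335,207),(118,120))])
for q in(a,b):
    q=q.astype(np.float32); print(q.round(1).tolist(),q.mean(0),cv2.minAreaRect(q), [np.degrees(np.arctan2(*(q[(i+1)%4]-q[i])[::-1])).round(1) for i in range(4)])
E
python3 -m inch '4 7 0 0 0 .4; 8 15 0 0 0 .4; 12 22 0 0 0 0; 13 24 0 0 0 0; 13 24 0 0 0 0; 13 24 0 0 0 0; 13 24 0 0 0 0; 13 24 0 0 0 0; 13 24 0 0 0 0; 13 24 0 0 0 -.8'
```

```text
[[670.7000122070312, -128.60000610351562], [623.2999877929688, -105.5999984741211], [599.9000244140625, -160.3000030517578], [649.4000244140625, -181.60000610351562]] [ 635.83026 -144.03006] ((636.3361206054688, -143.59121704101562), (59.718753814697266, 53.846046447753906), 66.89728546142578) [np.float32(154.1), np.float32(-113.1), np.float32(-23.3), np.float32(68.1)]
[[620.7999877929688, -107.5], [599.2999877929688, -157.0], [652.5999755859375, -181.89999389648438], [675.5, -129.3000030517578]] [ 637.0522  -143.90454] ((637.0617065429688, -143.79989624023438), (57.33211135864258, 58.92799377441406), 66.42353820800781) [np.float32(-113.4), np.float32(-25.0), np.float32(66.4), np.float32(158.3)]
time_s: 22.62
eef_pos: [523.6, 18.1, 153.5]
ee_rot: [-0.0, 1.0, -0.0, -0.0]
force: [1.3, -0.1, -0.6]
grip_width: 1.001
grip_force: 0.0
```

```bash
python3 -m inch '15 22 0 0 0 0; 15 22 0 0 0 0; 15 22 0 0 0 0; 15 22 0 0 0 0; 15 22 0 0 0 0; 15 22 0 0 0 0; 11 15 0 0 0 0; 7 10 0 0 0 0; 3 4 0 0 0 0; 0 0 0 0 0 .98'
python3 -m inch '0 0 0 0 0 .98; 0 0 0 0 0 .98; 0 0 0 0 0 .98; 0 0 0 0 0 0; 0 0 0 0 0 0; 0 0 0 0 0 0; 0 0 0 0 0 0; 0 0 0 0 0 0; 0 0 0 0 0 0; 0 0 0 0 0 0'
python3 - <<'E'
from h import *
S=ctrl.sense();q=S["ee_rot"]; from scipy.spatial.transform import Rotation as R
r=R.from_quat(np.r_[q[1:],q[0]]); print(S["eef_pos"],np.degrees(np.arctan2(*r.as_matrix()[[1,0],0])),"tool shift",r.inv().apply(np.array([636.4,-144,63])-S["eef_pos"]))
E
```

```text
time_s: 23.45
eef_pos: [634.4, -142.3, 153.0]
ee_rot: [-0.0, 0.999, -0.052, -0.001]
force: [-0.4, 0.5, -0.1]
grip_width: 0.999
grip_force: 0.0
time_s: 24.28
eef_pos: [634.4, -141.6, 154.0]
ee_rot: [-0.0, 0.979, -0.204, -0.0]
force: [-0.1, -0.2, 1.5]
grip_width: 0.998
grip_force: 0.0
[ 634.36964768 -141.57927992  153.9766769 ] -23.50827673788054 tool shift [ 2.82863211  1.41218471 90.9766043 ]
```

```bash
python3 -m inch '2.8 1.4 6 0 0 0; 0 0 11 0 0 0; 0 0 13 0 0 0; 0 0 13 0 0 0; 0 0 13 0 0 0; 0 0 13 0 0 0; 0 0 11 0 0 0; 0 0 7 0 0 0; 0 0 4 0 0 0; 0 0 0 0 0 0'
python3 -m inch '0 0 0 0 0 0; 0 0 0 0 0 0; 0 0 0 0 0 0; 0 0 0 0 0 0; 0 0 0 0 0 0; 0 0 0 0 0 0; 0 0 0 0 0 0; 0 0 0 0 0 0; 0 0 0 0 0 0; 0 0 0 0 0 0' 0 40
python3 -m inch '0 0 0 0 0 0; 0 0 0 0 0 0; 0 0 -2 0 0 0; 0 0 -4 0 0 0; 0 0 -8 0 0 0; 0 0 -12 0 0 0; 0 0 -14 0 0 0; 0 0 -14 0 0 0; 0 0 -14 0 0 0; 0 0 -12 0 0 0'
```

```text
time_s: 25.12
eef_pos: [636.1, -143.9, 62.0]
ee_rot: [-0.0, 0.979, -0.204, -0.001]
force: [-0.9, -1.1, 0.2]
grip_width: 0.999
grip_force: 0.0
time_s: 25.95
eef_pos: [636.9, -144.0, 63.9]
ee_rot: [0.0, 0.979, -0.204, 0.001]
force: [0.8, 2.3, 6.2]
grip_width: 0.67
grip_force: 44.1
time_s: 26.78
eef_pos: [636.5, -144.1, 145.1]
ee_rot: [0.0, 0.979, -0.204, 0.001]
force: [0.2, 0.4, -3.1]
grip_width: 0.673
grip_force: 43.3
```

```bash
python3 -m inch '0 0 -10 0 0 -.98; 0 0 -10 0 0 -.98; 0 0 -8 0 0 -.98; 0 0 -4 0 0 -.98; 0 0 0 0 0 0; 0 -7 0 0 0 0; 0 -15 0 0 0 0; 0 -22 0 0 0 0; 0 -26 0 0 0 0; 0 -28 0 0 0 0'
python3 -m inch '0 -28 0 0 0 0; 0 -28 0 0 0 0; 0 -28 0 0 0 0; 0 -28 0 0 0 0; 0 -28 0 0 0 0; 0 -28 0 0 0 0; 0 -26 0 0 0 0; 0 -22 0 0 0 0; 0 -15 0 0 0 0; 0 -7 0 0 0 0'
python3 -m inch '0 0 0 0 0 -.8; 0 0 0 0 0 -.8; 0 0 0 0 0 -.8; 0 0 0 0 0 -.77; 0 0 0 0 0 0; 0 0 0 0 0 0; 0 0 0 0 0 0; 0 0 0 0 0 0; 0 0 0 0 0 0; 0 0 0 0 0 0'
cat > sh.py <<'E'
import sys
from h import *
from scipy.spatial.transform import Rotation as R
S=ctrl.sense();q=S["ee_rot"]
r=R.from_quat(np.r_[q[1:],q[0]]); print(S["eef_pos"].round(1),"yaw",np.degrees(np.arctan2(*r.as_matrix()[[1,0],0])).round(1),"tool shift",r.inv().apply(np.array(list(map(float,sys.argv[1:4])))-S["eef_pos"]).round(1))
E
python3 sh.py 635.3 193 17
```

```text
time_s: 27.62
eef_pos: [635.9, -44.0, 174.6]
ee_rot: [-0.0, 1.0, -0.002, -0.0]
force: [0.5, 0.3, -2.6]
grip_width: 0.672
grip_force: 43.4
time_s: 28.45
eef_pos: [635.6, 194.8, 174.6]
ee_rot: [-0.0, 1.0, 0.0, -0.0]
force: [-0.6, -0.1, -2.4]
grip_width: 0.675
grip_force: 43.4
time_s: 29.28
eef_pos: [636.5, 192.0, 175.0]
ee_rot: [0.0, 0.986, 0.165, 0.0]
force: [-0.1, 0.0, -1.6]
grip_width: 0.672
grip_force: 43.4
[636.5 192.  175. ] yaw 19.0 tool shift [ -0.8  -1.4 158. ]
```

```bash
python3 -m inch '-.8 -1.4 5 0 0 0; 0 0 12 0 0 0; 0 0 17 0 0 0; 0 0 18 0 0 0; 0 0 18 0 0 0; 0 0 18 0 0 0; 0 0 17 0 0 0; 0 0 13 0 0 0; 0 0 8 0 0 0; 0 0 4 0 0 0'
python3 -m inch '0 0 4 0 0 0; 0 0 5 0 0 0; 0 0 5 0 0 0; 0 0 4 0 0 0; 0 0 3 0 0 0; 0 0 2 0 0 0; 0 0 1 0 0 0; 0 0 0 0 0 0; 0 0 0 0 0 0; 0 0 0 0 0 0'
python3 sh.py 635.3 193 17
```

```text
time_s: 30.12
eef_pos: [634.9, 193.1, 43.8]
ee_rot: [-0.0, 0.986, 0.165, -0.001]
force: [0.1, 0.3, -1.5]
grip_width: 0.676
grip_force: 43.4
time_s: 30.95
eef_pos: [635.5, 193.1, 21.3]
ee_rot: [0.0, 0.986, 0.165, 0.0]
force: [0.8, 0.2, -2.9]
grip_width: 0.674
grip_force: 43.4
[635.5 193.1  21.3] yaw 19.0 tool shift [-0.2  0.   4.3]
```

```bash
python3 -m inch '0 0 .7 0 0 0; 0 0 .7 0 0 0; 0 0 .6 0 0 0; 0 0 .6 0 0 0; 0 0 .5 0 0 0; 0 0 0 0 0 0; 0 0 0 0 0 0; 0 0 0 0 0 0; 0 0 0 0 0 0; 0 0 0 0 0 0'
```

```text
time_s: 31.78
eef_pos: [635.3, 193.1, 18.0]
ee_rot: [-0.0, 0.986, 0.165, 0.0]
force: [-0.2, 0.4, -3.1]
grip_width: 0.675
grip_force: 43.4
```

```bash
python3 -m inch '0 0 .4 0 0 0; 0 0 .4 0 0 0; 0 0 .4 0 0 0; 0 0 .3 0 0 0; 0 0 0 0 0 0; 0 0 0 0 0 0; 0 0 0 0 0 0; 0 0 0 0 0 0; 0 0 0 0 0 0; 0 0 0 0 0 0'
```

```text
time_s: 32.62
eef_pos: [635.3, 193.1, 16.9]
ee_rot: [0.0, 0.986, 0.165, 0.0]
force: [-4.3, -0.8, 5.6]
grip_width: 0.674
grip_force: 44.4
```

```bash
python3 -m inch '0 0 0 0 0 0; 0 0 0 0 0 0; 0 0 0 0 0 0; 0 0 0 0 0 0; 0 0 0 0 0 0; 0 0 0 0 0 0; 0 0 -3 0 0 0; 0 0 -6 0 0 0; 0 0 -8 0 0 0; 0 0 -10 0 0 0' 1
python3 -m inch '0 0 -12 0 0 0; 0 0 -15 0 0 0; 0 0 -17 0 0 0; 0 0 -17 0 0 0; 0 0 -17 0 0 0; 0 0 -15 0 0 .8; 0 0 -10 0 0 .8; 0 0 -6 0 0 .8; 0 0 0 0 0 .77; 0 0 0 0 0 0'
python3 - <<'E'
from h import *
s=Cam("side");t=Cam("top")
C=np.zeros((576,800,3),np.uint8)
C[:560,:400]=cv2.resize(t.img[150:192,266:296],None,fx=13.333,fy=13.333,interpolation=cv2.INTER_CUBIC)[:560,:400]
C[:,400:]=np.vstack([cv2.resize(s.img[160:210,198:248],None,fx=8,fy=8,interpolation=cv2.INTER_CUBIC),cv2.resize(s.img[285:329,160:260],(400,176))])
cv2.imwrite("pics/a7.png",C)
E
```

```text
time_s: 33.45
eef_pos: [635.2, 193.1, 44.2]
ee_rot: [-0.0, 0.986, 0.165, -0.0]
force: [0.2, -0.6, -0.3]
grip_width: 0.999
grip_force: 0.0
time_s: 34.28
eef_pos: [635.5, 193.1, 154.2]
ee_rot: [-0.0, 1.0, -0.002, 0.001]
force: [-0.3, -0.0, 0.8]
grip_width: 1.0
grip_force: 0.0
```

View pics/a7.png

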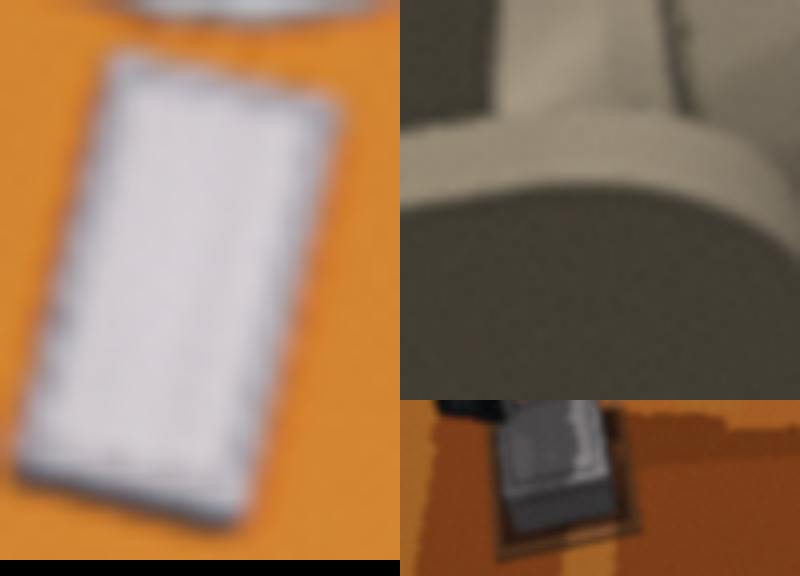

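The square tin stands in its tray. The oblong's corners in the top crop are about (110,52), (342,98), (245,515) and (18,468).

```bash
python3 - <<'E'
from h import *
t=Cam("top")
b=np.array([t.at((x+.5)/13.333-.5+266,(y+.5)/13.333-.5+150,50)[:2] for x,y in((110,52),(342,98),(245,515),(18,468))]).astype(np.float32)
print(b,cv2.minAreaRect(b))
E
python3 -m inch '0 8 0 0 0 0; 0 16 0 0 0 0; 0 23 0 0 0 0; 0 27 0 0 0 0; 0 28 0 0 0 0; 0 28 0 0 0 0; 0 28 0 0 0 0; 0 28 0 0 0 0; 0 28 0 0 0 0; 0 28 0 0 0 0'
python3 -m inch '0 26 0 0 0 0; 0 24 0 0 0 0; 0 20 0 0 0 0; 0 14 0 0 0 0; 0 8 0 0 0 0; 0 4 0 0 0 0; 0 0 0 0 0 .82; 0 0 0 0 0 .82; 0 0 0 0 0 .82; 0 0 0 0 0 0'
```

```text
[[ 702.2071  -129.77928]
 [ 688.91736 -188.17899]
 [ 583.1813  -160.43576]
 [ 596.5053  -103.6528 ]] ((642.7113037109375, -145.9158935546875), (59.882442474365234, 109.99434661865234), 76.11637878417969)
time_s: 35.27
eef_pos: [634.5, -51.8, 152.5]
ee_rot: [0.0, 1.0, -0.0, -0.0]
force: [-0.0, 0.9, 0.6]
grip_width: 0.995
grip_force: 0.0
time_s: 36.1
eef_pos: [635.2, -144.2, 152.4]
ee_rot: [-0.0, 0.992, -0.129, -0.0]
force: [-0.2, 0.1, -0.5]
grip_width: 1.003
grip_force: 0.0
```

```bash
python3 sh.py 642 -145.5 14
```

```text
[ 635.2 -144.2  152.4] yaw -14.9 tool shift [  7.   -0.4 138.4]
```

```bash
python3 -m inch '3 0 6 0 0 -.05; 3 0 12 0 0 0; 1 0 18 0 0 0; 0 0 20 0 0 0; 0 0 20 0 0 0; 0 0 20 0 0 0; 0 0 18 0 0 0; 0 0 13 0 0 0; 0 0 7 0 0 0; 0 0 3 0 0 0'
python3 -m inch '0 0 0 0 0 0; 0 0 0 0 0 0; 0 0 0 0 0 0; 0 0 0 0 0 0; 0 0 0 0 0 0; 0 0 0 0 0 0; 0 0 0 0 0 0; 0 0 0 0 0 0; 0 0 0 0 0 0; 0 0 0 0 0 0' 0 50
python3 -m inch '0 0 0 0 0 0; 0 0 0 0 0 0; 0 0 -2 0 0 0; 0 0 -4 0 0 0; 0 0 -8 0 0 0; 0 0 -12 0 0 0; 0 0 -16 0 0 0; 0 0 -16 0 0 0; 0 0 -16 0 0 0; 0 0 -14 0 0 0'
python3 -m inch '0 0 -10 0 0 -.82; 0 0 -8 0 0 -.82; 0 0 -4 0 0 -.82; 0 0 0 0 0 0; 0 0 0 0 0 0; 0 0 0 0 0 0; 0 0 0 0 0 0; 0 0 0 0 0 0; 0 0 0 0 0 0; 0 0 0 0 0 0'
python3 sh.py 421 -282.1 130
```

```text
time_s: 36.93
eef_pos: [641.5, -146.4, 13.9]
ee_rot: [-0.0, 0.992, -0.126, -0.001]
force: [-0.1, 0.2, 0.4]
grip_width: 1.003
grip_force: 0.0
time_s: 37.77
eef_pos: [642.7, -146.7, 16.8]
ee_rot: [0.0, 0.992, -0.126, 0.001]
force: [0.8, 2.8, 5.8]
grip_width: 0.694
grip_force: 57.3
time_s: 38.6
eef_pos: [642.1, -146.9, 105.6]
ee_rot: [0.0, 0.992, -0.126, 0.001]
force: [0.6, 0.1, -6.1]
grip_width: 0.695
grip_force: 56.2
time_s: 39.43
eef_pos: [641.9, -146.7, 125.2]
ee_rot: [-0.0, 1.0, 0.002, -0.0]
force: [-0.6, -0.1, -4.5]
grip_width: 0.69
grip_force: 56.3
[ 641.9 -146.7  125.2] yaw 0.3 tool shift [-221.5  134.4   -4.7]
```

```bash
python3 -m inch '-6 4 0 0 0 0; -12 7 0 0 0 0; -17 10 0 0 0 0; -20 12 0 0 0 0; -22 13 0 0 0 0; -22 13 0 0 0 0; -22 13 0 0 0 0; -22 13 0 0 0 0; -22 13 0 0 0 0; -20 13 0 0 0 0'
python3 -m inch '-16 10 0 0 0 0; -12 8 0 0 0 0; -6 4 0 0 0 0; -2.5 1.4 0 0 0 0; 0 0 0 0 0 -.95; 0 0 0 0 0 -.95; 0 0 0 0 0 -.95; 0 0 0 0 0 -.95; 0 0 0 0 0 -.93; 0 0 0 0 0 0'
python3 -m inch '0 0 0 0 0 0; 0 0 5 0 0 0; 0 0 10 0 0 0; 0 0 14 0 0 0; 0 0 15 0 0 0; 0 0 15 0 0 0; 0 0 10 0 0 0; 0 0 5 0 0 0; 0 0 0 0 0 0; 0 0 0 0 0 0'
python3 sh.py 421 -282.1 18
python3 - <<'E'
from h import *
s=Cam("side");t=Cam("top")
C=np.zeros((600,800,3),np.uint8)
C[:400,:400]=cv2.resize(t.img[200:280,280:360],(400,400),interpolation=cv2.INTER_CUBIC)
C[:,400:]=cv2.resize(s.img[120:240,250:330],(400,600),interpolation=cv2.INTER_CUBIC)
cv2.imwrite("pics/a8.png",C)
E
```

```text
time_s: 40.27
eef_pos: [455.8, -259.1, 125.6]
ee_rot: [0.0, 1.0, 0.002, 0.0]
force: [-0.3, -0.4, -5.0]
grip_width: 0.693
grip_force: 56.3
time_s: 41.1
eef_pos: [421.5, -281.8, 125.4]
ee_rot: [0.0, 0.968, 0.249, 0.0]
force: [-0.3, -0.6, -4.9]
grip_width: 0.695
grip_force: 56.3
time_s: 41.93
eef_pos: [421.3, -282.3, 51.5]
ee_rot: [0.0, 0.969, 0.247, 0.0]
force: [-0.2, -0.0, -3.9]
grip_width: 0.698
grip_force: 56.2
[ 421.3 -282.3   51.5] yaw 28.6 tool shift [-0.1 -0.3 33.5]
```

View pics/a8.png

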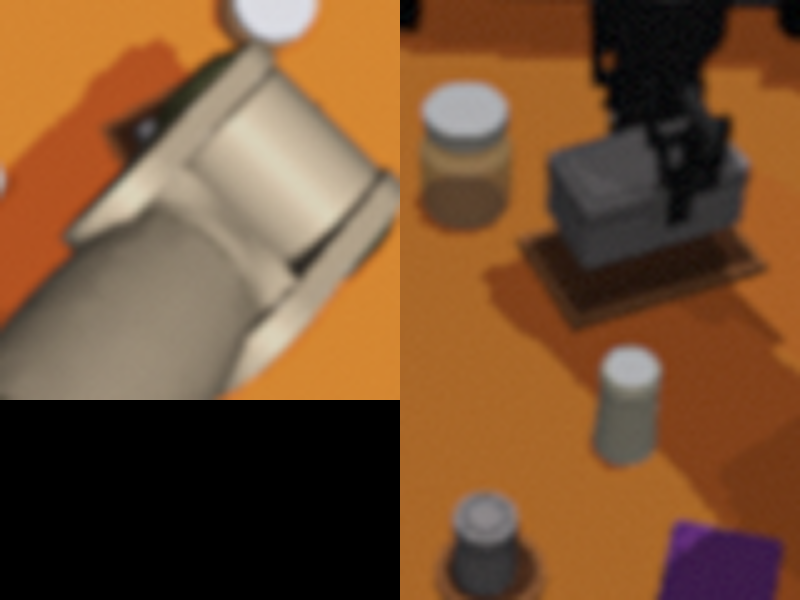

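The oblong tin is lined up over its tray (645,260) and the jar is well clear. Lowering.

```bash
python3 -m inch '0 0 4 0 0 0; 0 0 6 0 0 0; 0 0 6 0 0 0; 0 0 5 0 0 0; 0 0 3 0 0 0; 0 0 2 0 0 0; 0 0 1 0 0 0; 0 0 1 0 0 0; 0 0 0 0 0 0; 0 0 0 0 0 0'
python3 -m inch '0 0 .7 0 0 0; 0 0 .7 0 0 0; 0 0 .6 0 0 0; 0 0 .6 0 0 0; 0 0 0 0 0 0; 0 0 0 0 0 0; 0 0 0 0 0 0; 0 0 0 0 0 0; 0 0 0 0 0 0; 0 0 0 0 0 0'
```

```text
time_s: 42.87
eef_pos: [421.2, -282.2, 23.5]
ee_rot: [0.0, 0.969, 0.247, 0.0]
force: [0.7, 0.3, -4.4]
grip_width: 0.695
grip_force: 56.2
time_s: 43.7
eef_pos: [421.1, -282.2, 20.8]
ee_rot: [0.0, 0.969, 0.247, 0.0]
force: [-0.0, 0.2, -4.5]
grip_width: 0.697
grip_force: 56.2
```

```bash
python3 -m inch '0 0 .5 0 0 0; 0 0 .5 0 0 0; 0 0 .3 0 0 0; 0 0 0 0 0 0; 0 0 0 0 0 0; 0 0 0 0 0 0; 0 0 0 0 0 0; 0 0 0 0 0 0; 0 0 0 0 0 0; 0 0 0 0 0 0'
```

```text
time_s: 44.53
eef_pos: [421.1, -282.2, 19.7]
ee_rot: [0.0, 0.969, 0.248, -0.0]
force: [-3.9, 0.8, 5.2]
grip_width: 0.692
grip_force: 57.3
```

```bash
python3 -m inch '0 0 0 0 0 0; 0 0 0 0 0 0; 0 0 0 0 0 0; 0 0 0 0 0 0; 0 0 0 0 0 0; 0 0 0 0 0 0; 0 0 -3 0 0 0; 0 0 -6 0 0 0; 0 0 -8 0 0 0; 0 0 -10 0 0 0' 1
python3 -m inch '0 0 -12 0 0 0; 0 0 -16 0 0 0; 0 0 -20 0 0 0; 0 0 -22 0 0 0; 0 0 -22 0 0 0; 0 0 -22 0 0 0; 0 0 -20 0 0 0; 0 0 -15 0 0 0; 0 0 -10 0 0 0; 0 0 0 0 0 0'
python3 -m inch '-10 3 0 0 0 0; -20 6 0 0 0 0; -24 7 0 0 0 0; -24 7 0 0 0 0; -24 7 0 0 0 0; -24 7 0 0 0 0; -24 7 0 0 0 0; -24 7 0 0 0 0; -20 6 0 0 0 0; -8 3 0 0 0 0'
python3 - <<'E'
from h import *
s=Cam("side");t=Cam("top")
C=np.zeros((600,800,3),np.uint8)
C[:400,:]=cv2.resize(t.img[140:260,120:360],(800,400),interpolation=cv2.INTER_CUBIC)
v=s.img; x=0
for (u,w) in((300,170),(200,305),(270,235),(288,335)):
    C[400:,x:x+200]=cv2.resize(v[w-28:w+28,u-28:u+28],(200,200),interpolation=cv2.INTER_CUBIC);x+=200
cv2.imwrite("pics/a9.png",C)
E
```

```text
time_s: 45.37
eef_pos: [421.0, -282.1, 47.3]
ee_rot: [-0.0, 0.969, 0.248, -0.0]
force: [0.3, 0.6, 1.1]
grip_width: 1.002
grip_force: 0.0
time_s: 46.2
eef_pos: [421.6, -282.6, 208.0]
ee_rot: [0.002, 0.969, 0.248, 0.001]
force: [-0.8, -0.1, 0.6]
grip_width: 1.004
grip_force: 0.0
time_s: 47.03
eef_pos: [270.1, -433.0, 204.3]
ee_rot: [-0.001, 0.969, 0.246, -0.0]
force: [0.3, 0.4, 0.2]
grip_width: 1.0
grip_force: 0.0
```

View pics/a9.png

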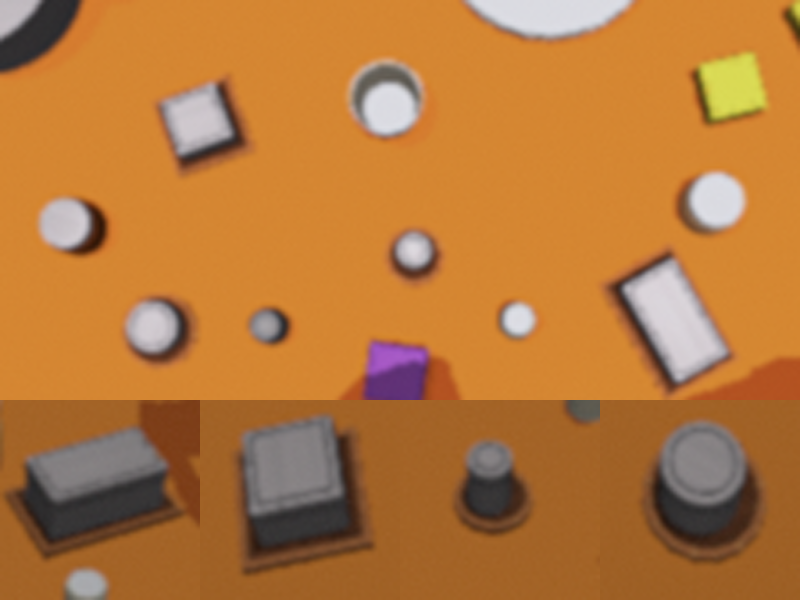

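All four tins stand flat inside their trays: square (200,120), large round (155,328), small round (415,252) and oblong (675,320). The jars have not moved.

```bash
python3 -c "
from rig import ctrl
print(ctrl.finish_job())"
```

```text
the job is handed in; nothing more can be done
None
```

I've handed the job in: all four tins stand upright in their matching trays, the jars are where they were, and it took about 47 s of the 128 s allowed (the hand-in gave no verdict).

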